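Zero the cassette stage, then hold the reading pin at half stroke

TASK

Zero the cassette stage: by its upright knob, slide the carrier until the little round reference button on it stands directly under the fixed pin, and pause there for a second. Then slide it on until the sample well of the outer cassette, the one farther from the button, is under the pin; let go of the knob, press the pin's mushroom head halfway down (never to its stop, and only with the well under the pin) and finish while still holding it there. Leave the vial and the gauze alone.

Things in the scene. Friction and masses are not known exactly. Their poses are not given: they have to be found in the camera images.
- stage: Fixture fixed to the table: grey base 225 x 270 x 12 mm, origin on the table, x away from the robot, y left, z up. A far column (102 mm high) holds a bridge arm at 80-94 mm over the carrier; its end is a 28 mm guide, top at 94 mm, for the vertical pin at stage x +30 mm, y 0. The carrier (120 x 134 mm plate, top at 33 mm) slides along stage x and y; 1.2 N friction each way holds it.
- carrier (a joint): Slide of the carrier along the stage's x axis, m, -0.030 to +0.030; grows away from the robot. Starts between -0.020 and +0.020.
- cross_slide (a joint): Slide of the carrier along the stage's y axis, m, -0.055 to +0.055; grows to the left. Starts between -0.025 and +0.020.
- knob (a point): The place to grip the carrier: middle of the black upright knob, a round 22 mm cylinder from 82 to 116 mm height on a 12 mm stalk at the carrier's front edge; this point is on its axis at 100 mm height. Free all round; it moves with the carrier.
- ref_mark (a point): Centre of the top of the reference button, a round steel button 16 mm across standing 6 mm proud (top at 39 mm height) with a dark centre dot, at the far right corner of the carrier. Relative to the knob it lies 130 mm along stage x and -45 mm along stage y.
- well (a point): Sample well of the outer cassette: the small greyish oval, 18 mm from the cassette's far end (42 mm high). Two alike white test cassettes (72 x 24 mm) lie fixed in the carrier, long side along stage x; the outer one is the left one, away from the button. Relative to the knob the well lies 113 mm along stage x and +45 mm along stage y. The printed window strip is nearer the robot than the well.
- pin_tip (a point): Pointed lower tip of the pin, 68 mm high at rest; it goes down with the head and does not move sideways.
- head_top (a point): Middle of the flat top of the pin's mushroom head, 36 mm across and 14 mm thick, 132 mm high at rest. Press it straight down from above.
- plunger (a joint): Downward travel of pin and head, m: 0 up at rest, 0.024 at its stop on the guide; halfway is 0.012, where the dark ring round the stem is level with the guide's top. A spring drives it back: about 3 N to start it, 8 N at halfway, 13 N at the stop.
- vial: Bystander: upright sample vial with a white cap, 23 mm across, 72 mm high, origin under its centre, near the robot's side of the stage.
- gauze: Bystander: folded gauze pad 80 x 80 x 12 mm, origin under its centre, left of the stage.

How it is judged:
On the way, in this order (a step that is already met when the one before it is completed fails the run):
1. the reference button stands still under the pin, within 5 mm (horizontal distance between pin_tip and ref_mark below 0.005 m and linear speed of carrier below 0.01 m/s), for 0.5 s.
2. the outer cassette's well stands still under the pin, within 5 mm (horizontal distance between pin_tip and well below 0.005 m and linear speed of carrier below 0.01 m/s), for 0.3 s.
At the end, for the whole second after the job is handed in: The robot itself still presses the head (over 3 N) and keeps it 8 to 16 mm down (halfway is 12 mm), with the outer cassette's well within 5 mm sideways of the pin and the carrier and its knob let go (value of joint plunger between 0.008 and 0.016 m and contact force between any of the fingers, the arm and plunger above 3 N and horizontal distance between pin_tip and well below 0.005 m and contact force between each of the fingers, the arm and carrier below 0.3 N); the arm keeps its last pose, push and grip.
It fails at once if the pin is driven to its stop (more than 22 mm down) (value of joint plunger above 0.022 m).
It fails at once if the pin is pressed more than 5 mm while the well is not under it (over 8 mm off) (value of joint plunger above 0.005 m and horizontal distance between pin_tip and well above 0.008 m).
It fails at once if a bystander is disturbed (moved over 30 mm) (distance of any of vial, gauze from where it was at the start of the episode above 0.03 m).
It also fails if it takes over 58 s, if anything falls off the work surface, if the arm or the gripper's body presses on something with over 40 N, if the wrist force passes 120 N, or if a joint passes its speed limit or range.

ROBOT

A 7-joint arm with a two-finger parallel gripper is mounted at the origin on a cart in front of the work surface, level with it; the furniture and walls round the work are solid. World frame = base frame: x ahead of the robot, y to its left, z up, the work surface at z = 0. Lengths are in m, angles in rad, forces in N, time in s.
With the tool pointing down it reaches from about 0.425 to 0.875 m from the base axis. Payload 4.7 kg.
Tool frame: the origin (TCP) lies midway between the tips of the shut fingers; the grasp point (between the pads) lies 19 mm behind it; z points along the fingers, y is the direction in which the jaws open and shut (so a half turn about z gives the same grasp; the last joint's range is limited). The gripper opens to 87 mm and grips with 3 to 60 N. Pads are 19 mm wide; open, the fingers measure 117 mm over their backs; the gripper's body (75 mm by 190 mm) begins 51 mm behind the grasp point.
Start: joints at [1.305, 0.321, -0.07, 1.45, 0.023, 1.371, -0.057], TCP at [0.179, -0.625, 0.223] pointing down, gripper open.
Joint ranges: [-2.86, 2.86], [-0.3, 2.09], [-1.38, 1.24], [0.06, 2.45], [-1.56, 4.7], [0.09, 2.05], [-2.69, 2.69]. Speed limits (rad/s): [2.57, 2.57, 3.14, 3.14, 3.14, 3.14, 3.14].

INTERFACE

Orientations are given as a rotation vector (axis times angle).
In Python, from cell import arm, eyes gives the robot as it stands.
- The arm moves only by the tool move_arm, never from a script. Its argument "deltas" is text: rows parted by semicolons, each of 7 numbers parted by spaces: the turn, a rotation vector about the world's x, y, z in rad, then the shift along the world's x, y, z in cm, then the opening, from -1 (shut) to 1 (fully open). A call has 1 to 12 rows; each row is the pose to reach, as a shift and turn from the pose commanded when the call began; what a row does not reach only later rows make up. A row lasts 1/10 s, in which the tool goes at most 50 mm and 8.59 degrees, less where a joint would pass 70% of its speed; a pose out of reach is approached as far as the arm can. A call with a gripper value outside its range is refused whole. The fingers move at their own pace and stop on an object; "newtons" is the grip in N (left out, the last holds). Time passes only in rows, so rows that repeat a pose let the fingers close. It gives the time, the measured TCP pose, the force and the opening at its end, in the units of the state.
- arm.sense(): the state, without advancing time (a new reading comes with each control period).
- eyes.capture(name): name is "scene" or "top"; returns a dict with "color" (420x560x3 uint8, blue, green, red), "depth" (420x560 float32, m along the optical axis (not along the pixel's ray), 0 where there is no reading), "camera_matrix" (3x3 intrinsics, pixels), "distortion" ([k1, k2, p1, p2, k3] as OpenCV has them; the pictures are not rectified), "R" (3x3) and "t" (3): a world point X has camera coordinates R X + t. Camera axes: x right, y down, z forward; pixel columns grow to the right and rows downward; lengths in m; the calibration is good to about 2 mm. A picture is of the moment at which its call begins.
- arm.finish_job(): hands the job in, once; it reports no verdict.
The state is a dict: "time_s": time; "q": joint angles; "qvel": joint speeds; "effort": joint torques, N m; "position": TCP position; "tcp_rot": TCP orientation; "ft_force": force on the tool from outside, world axes, zero at the start; "moment": the same for the moment, N m; "opening": finger opening in m.
Only numpy, scipy, OpenCV 4.12 (cv2) and the standard library are available. Lean on these libraries where they do the work, as an engineer would, in place of code of your own. Each camera call takes 0.05 s, during which the arm holds its last target.

## Working session

There is one attempt and no reset: what is moved stays moved. The work goes in short steps, Python scripts to look and compute and a tool call to move; the robot and the scene stay as the last step left them, time stands still between calls to the robot, and variables do not carry over. Pictures are saved under pics/ and viewed, and the job is handed in when it is done.

Besides the shell and the picture viewer there is one more tool, called after "Emit:" as name(argument=value, ...) on one line, values as JSON. move_arm: Moves the arm, as the interface text tells. Its arguments: {"type":"object","properties":{"deltas":{"type":"string"},"newtons":{"type":"number"}},"required":["deltas"]}

```bash
mkdir -p pics; ls
python3 - <<'E'
from cell import arm, eyes
import cv2, numpy as np
print(arm.sense())
for n in ("scene","top"):
    c=eyes.capture(n); cv2.imwrite(f"pics/{n}0.png",c["color"]); np.savez(f"pics/{n}0.npz",**c)
    print(n,c["camera_matrix"],c["distortion"],c["R"],c["t"],-c["R"].T@c["t"])
E
```

```text
pics
{'time_s': 0.0, 'q': array([ 1.30511367,  0.3218471 , -0.07006602,  1.4516888 ,  0.02260155,
        1.37079511, -0.05687974]), 'qvel': array([-0.00102368,  0.00088727,  0.00115258, -0.00120684, -0.00102662,
        0.00121426, -0.00051974]), 'effort': array([-3.97588319e-04, -4.91284060e+01, -4.04124185e-01, -3.12527490e+01,
       -6.39976398e-02,  4.36710881e-02,  1.99200526e-04]), 'position': array([ 0.17928035, -0.62420311,  0.22143879]), 'tcp_rot': array([-3.10899926e+00, -4.37834915e-01,  5.91679838e-04]), 'ft_force': array([ 0.09977156, -0.23641805, -0.57236703]), 'moment': array([-0.03957598, -0.00053152,  0.07349199]), 'opening': 0.08685576432158407}
scene [[450.86498557   0.         284.11164239]
 [  0.         450.86498557 207.2252578 ]
 [  0.           0.           1.        ]] [-0.09854459  0.          0.          0.          0.        ] [[-0.87882653 -0.47669846 -0.02055489]
 [-0.22983308  0.46067901 -0.85729318]
 [ 0.41813955 -0.7486878  -0.51441801]] [0.3409048  0.29607561 0.59701229] [0.1180097  0.4730888  0.56794474]
top [[433.09159139   0.         283.75217254]
 [  0.         433.09159139 206.49009045]
 [  0.           0.           1.        ]] [-0.01411062  0.          0.          0.          0.        ] [[-0.01045705 -0.99991067 -0.00832539]
 [-0.98658242  0.01167354 -0.16284611]
 [ 0.16292874  0.00651079 -0.98661636]] [-0.14568457  0.48995385  0.89365492] [ 0.33625435 -0.15720945  0.96026876]
```

View pics/scene0.png

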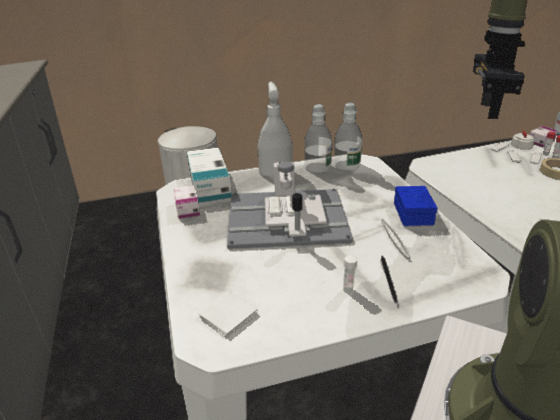

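View pics/top0.png

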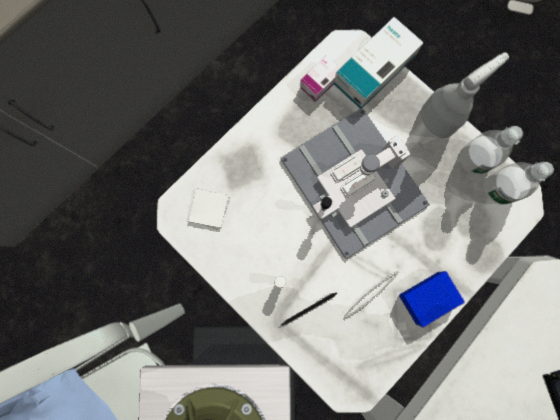

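Run:
```python
import cv2
a=cv2.imread("pics/top0.png")[95:270,265:440]; cv2.imwrite("pics/top0z.png",cv2.resize(a,None,fx=3.4,fy=3.4,interpolation=cv2.INTER_CUBIC))
a=cv2.imread("pics/scene0.png")[150:255,215:365]; cv2.imwrite("pics/scene0z.png",cv2.resize(a,None,fx=5,fy=5,interpolation=cv2.INTER_CUBIC))
```

```text
(no output)
```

View pics/top0z.png

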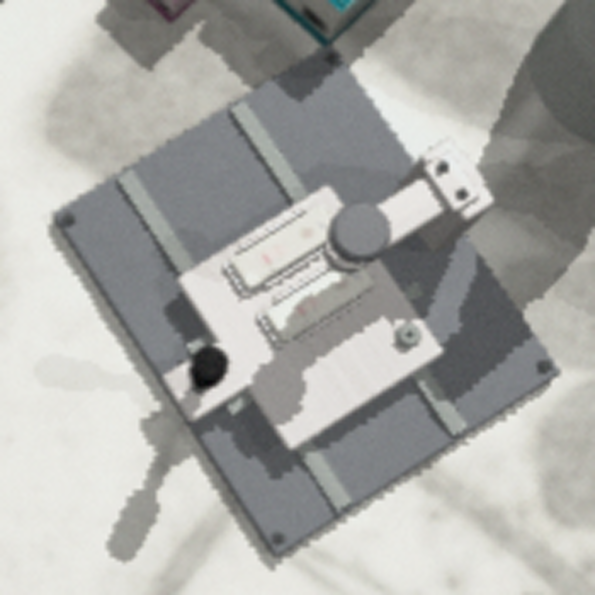

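View pics/scene0z.png

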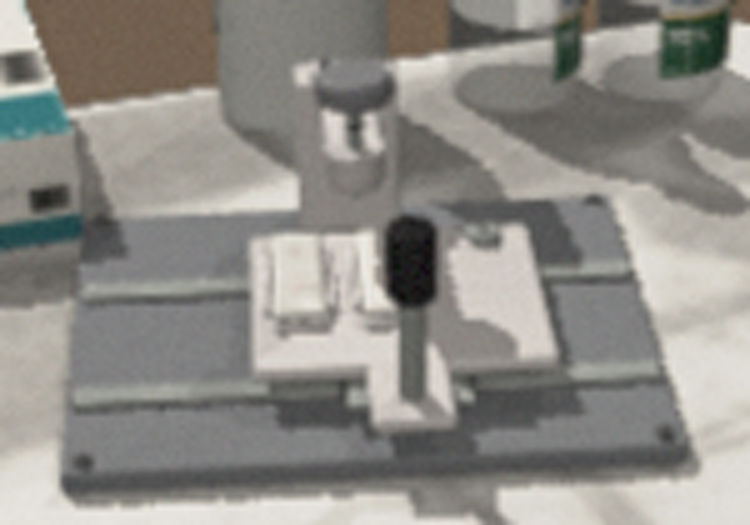

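```bash
cat > h.py <<'E'
import numpy as np, cv2
from cell import arm, eyes
def cast(c,uv,z):
    p=cv2.undistortPoints(np.array([[uv]],float),c["camera_matrix"],c["distortion"])[0,0]
    d=c["R"].T@np.array([p[0],p[1],1.]); o=-c["R"].T@c["t"]
    return o+d*(z-o[2])/d[2]
def proj(c,X):
    return cv2.projectPoints(np.array([X],float),cv2.Rodrigues(c["R"])[0],c["t"],c["camera_matrix"],c["distortion"])[0][0,0]
E
python3 - <<'E'
from h import *
c=dict(np.load("pics/top0.npz")); s=dict(np.load("pics/scene0.npz"))
Z=lambda x,y:(265+(x+.5)/3.4-.5,95+(y+.5)/3.4-.5)
S=lambda x,y:(215+(x+.5)/5-.5,150+(y+.5)/5-.5)
# base seg by grey color
P=[cast(c,Z(*p),.012) for p in [(53,215),(335,48),(560,373),(278,553)]]
P=[p[:2] for p in P]; print(np.round(P,4))
for i in range(4): 
    d=P[(i+1)%4]-P[i]; print(np.linalg.norm(d),np.degrees(np.arctan2(d[1],d[0])))
cen=np.mean(P,0);print("centre",cen)
print("screws",[np.round(cast(c,Z(*p),.012)[:2],4) for p in [(67,219),(333,58),(544,368),(279,538)]])
print("knob top",cast(c,Z(209,362),.116),"scene",cast(s,S(411,228),.116))
print("head top",cast(c,Z(359,230),.132),"scene",cast(s,S(354,80),.132))
print("button",cast(c,Z(407,334),.039),"scene",cast(s,S(485,234),.039))
print("vial",cast(c,(280,281),.072))
# colors
for n,p in (("knob",(326,202)),("head",(370,163))): print(n,c["color"][p[1],p[0]],c["depth"][p[1],p[0]])
E
```

```text
[[ 0.6044 -0.1442]
 [ 0.7189 -0.3363]
 [ 0.4938 -0.474 ]
 [ 0.3792 -0.2861]]
0.22372649401562467 -59.204975740714175
0.2638152956310186 -148.55381323780384
0.22008176878503583 121.38352705160545
0.2661419534897002 32.22777544732565
centre [ 0.54908015 -0.31014453]
screws [array([ 0.6015, -0.1534]), array([ 0.7118, -0.3347]), array([ 0.4973, -0.4637]), array([ 0.3888, -0.2871])]
knob top [ 0.48545699 -0.23556931  0.116     ] scene [ 0.48492162 -0.23807455  0.116     ]
head top [ 0.55924212 -0.32300238  0.132     ] scene [ 0.55555779 -0.32077257  0.132     ]
button [ 0.51566876 -0.36920625  0.039     ] scene [ 0.51338015 -0.36969917  0.039     ]
vial [ 0.33031374 -0.14216247  0.072     ]
knob [36 37 35] 0.8546072
head [139 138 136] 0.8515401
```

```bash
cat >> h.py <<'E'
def cloud(c):
    h,w=c["depth"].shape
    u,v=np.meshgrid(np.arange(w),np.arange(h))
    p=cv2.undistortPoints(np.stack([u,v],-1).reshape(-1,1,2).astype(float),c["camera_matrix"],c["distortion"]).reshape(h,w,2)
    d=c["depth"][...,None]
    X=np.concatenate([p*d,d],-1)
    return (X-c["t"])@c["R"]
def blob(c,xy,r,z0,z1):
    W=cloud(c); m=(c["depth"]>0)&(W[...,2]>z0)&(W[...,2]<z1)&(np.hypot(W[...,0]-xy[0],W[...,1]-xy[1])<r)
    P=W[m]
    if len(P)<3: return len(P)
    (cx,cy),rad=cv2.minEnclosingCircle(P[:,:2].astype(np.float32))
    return len(P),np.round(P.mean(0),4),np.round([cx,cy,rad],4)
E
python3 - <<'E'
from h import *
for n in("top","scene"):
    c=dict(np.load(f"pics/{n}0.npz")); print(n)
    print("head",blob(c,(.558,-.322),.03,.127,.14))
    print("knob",blob(c,(.485,-.2365),.02,.111,.122))
    print("knobside",blob(c,(.485,-.2365),.02,.085,.11))
    print("button",blob(c,(.5145,-.3695),.012,.036,.045))
    print("vial",blob(c,(.33,-.142),.03,.06,.08))
    print("column",blob(c,(.60,-.39),.04,.097,.108))
    W=cloud(c); m=(W[...,2]>.007)&(W[...,2]<.017)&(c["depth"]>0)&(np.hypot(W[...,0]-.55,W[...,1]+.31)<.2)
    m=cv2.morphologyEx(m.astype(np.uint8),cv2.MORPH_OPEN,np.ones((3,3)))
    P=W[m>0]; print("base rect",cv2.minAreaRect(P[:,:2].astype(np.float32)))
E
```

```text
top
head (246, array([ 0.5581, -0.3233,  0.1314]), array([ 0.5589, -0.3235,  0.018 ]))
knob (90, array([ 0.4849, -0.2362,  0.1157]), array([ 0.4852, -0.2359,  0.0109]))
knobside (24, array([ 0.478 , -0.2318,  0.098 ]), array([ 0.4822, -0.2346,  0.0101]))
button (39, array([ 0.5149, -0.3696,  0.0391]), array([ 0.5148, -0.369 ,  0.0095]))
vial (103, array([ 0.3292, -0.1419,  0.0716]), array([ 0.3293, -0.1413,  0.0115]))
column (151, array([ 0.5973, -0.3863,  0.0995]), array([ 0.5925, -0.3825,  0.0237]))
base rect ((0.5505505800247192, -0.3087654113769531), (0.2709724009037018, 0.22604767978191376), 31.626953125)
scene
head (114, array([ 0.5549, -0.3203,  0.1319]), array([ 0.5566, -0.3246,  0.0185]))
knob (63, array([ 0.482 , -0.2343,  0.1157]), array([ 0.4831, -0.2372,  0.012 ]))
knobside (114, array([ 0.4806, -0.2303,  0.0977]), array([ 0.483 , -0.2348,  0.011 ]))
button (22, array([ 0.5125, -0.3696,  0.0394]), array([ 0.5127, -0.3704,  0.0075]))
vial (143, array([ 0.3277, -0.1382,  0.0695]), array([ 0.3285, -0.1411,  0.0125]))
column (7, array([ 0.6084, -0.3829,  0.1013]), array([ 0.6081, -0.3845,  0.0056]))
base rect ((0.5634151697158813, -0.2992919683456421), (0.30908748507499695, 0.22770193219184875), 31.45009422302246)
```

Emit:
move_arm(deltas="0 0 0.14 3 4 3 1; 0 0 0.28 6 8 3 1; 0 0 0.42 9 12 3 1; 0 0 0.56 12 15.5 3 1; 0 0 0.7 15 19.5 3 1; 0 0 0.84 18 23 3 1; 0 0 0.98 21 27 3 1; 0 0 1.12 24 31 3 1; 0 0 1.26 27 35 3 1; 0 0 1.4 30.5 38.8 3 1; 0 0 1.54 30.5 38.8 3 1; 0 0 1.68 30.5 38.8 3 1")

```text
time_s: 1.3
position: [0.4856, -0.2342, 0.2522]
tcp_rot: [-1.736, -2.618, -0.001]
ft_force: [-0.4, -0.8, 0.1]
opening: 0.0871
```

Emit:
move_arm(deltas="0 0 0.1 0 0 0 1; 0 0 0.163 0 0 0 1; 0 0 0.163 0 0 0 1; 0 0 0.163 0 0 0 1; 0 0 0.163 0 0 0 1")

```text
time_s: 1.8
position: [0.4844, -0.2367, 0.2524]
tcp_rot: [-1.534, -2.742, -0.0]
ft_force: [0.3, 0.0, -0.2]
opening: 0.0872
```

Run:
```python
from h import *
s=arm.sense(); print(s["time_s"],s["position"],s["q"],s["ft_force"]); R=cv2.Rodrigues(s["tcp_rot"])[0];print(R, np.degrees(np.arctan2(R[1,1],R[0,1])))
c=eyes.capture("scene"); cv2.imwrite("pics/s1.png",c["color"])
```

```text
1.8 [ 0.48437131 -0.23674722  0.25243651] [ 0.91694765  0.10243889 -0.54646485  1.66602662  0.05398501  1.38840606
  0.91383808] [ 0.31115179  0.01211546 -0.22026294]
[[-5.23399087e-01  8.52087657e-01 -1.41735036e-04]
 [ 8.52087647e-01  5.23399104e-01  1.38878889e-04]
 [ 1.92520978e-04 -4.80815898e-05 -9.99999980e-01]] 31.56053415065541
```

View pics/s1.png

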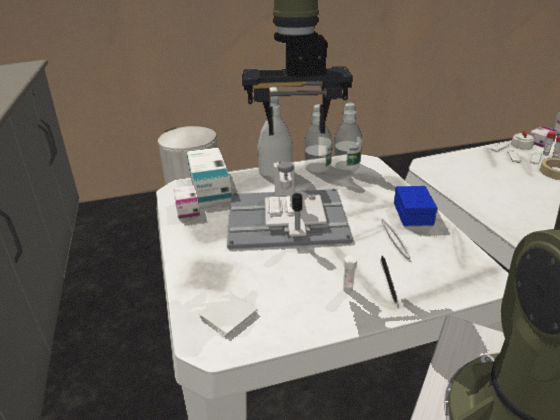

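The picture shows the open jaws above the knob (knob at about 297,203; fingers at 270 and 323), in line with the stage. Going down and gripping.

Emit:
move_arm(deltas="0 0 0 0 0 -4 1; 0 0 0 0 0 -8 1; 0 0 0 0 0 -12 1; 0 0 0 0 0 -15 1; 0 0 0 0 0 -17.1 1; 0 0 0 0 0 -17.1 1; 0 0 0 0 0 -17.1 1; 0 0 0 0 0 -17.1 1", newtons=20)

```text
time_s: 2.65
position: [0.4857, -0.2373, 0.0833]
tcp_rot: [1.531, 2.74, 0.0]
ft_force: [0.4, -0.2, 1.0]
opening: 0.087
```

Emit:
move_arm(deltas="0 0 0 0 0 0 0.3;0 0 0 0 0 0 0;0 0 0 0 0 0 -0.3;0 0 0 0 0 0 -0.5;0 0 0 0 0 0 -0.7;0 0 0 0 0 0 -0.9;0 0 0 0 0 0 -0.9;0 0 0 0 0 0 -0.9;0 0 0 0 0 0 -0.9;0 0 0 0 0 0 -0.9")

```text
time_s: 3.65
position: [0.4844, -0.2368, 0.0816]
tcp_rot: [1.532, 2.743, -0.0]
ft_force: [-0.7, 1.3, 0.1]
opening: 0.0214
```

Run:
```python
from h import *
s=arm.sense(); print(s["time_s"],s["position"],s["ft_force"],s["opening"])
for n in("top","scene"):
    c=eyes.capture(n); cv2.imwrite(f"pics/{n}2.png",c["color"])
    print(n,"head",blob(c,(.558,-.322),.03,.127,.137)); print("button",blob(c,(.5145,-.3695),.012,.036,.045))
```

```text
3.65 [ 0.48443145 -0.23678849  0.08157948] [-0.70534988  1.25621903  0.14676185] 0.021413691117181947
top head 0
button (29, array([ 0.5146, -0.3721,  0.039 ]), array([ 0.5148, -0.3733,  0.0101]))
scene head 0
button (24, array([ 0.5119, -0.3692,  0.039 ]), array([ 0.5121, -0.3705,  0.0093]))
```

View pics/scene2.png

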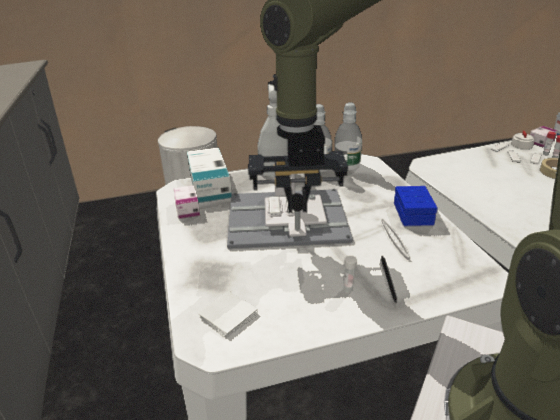

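View pics/top2.png

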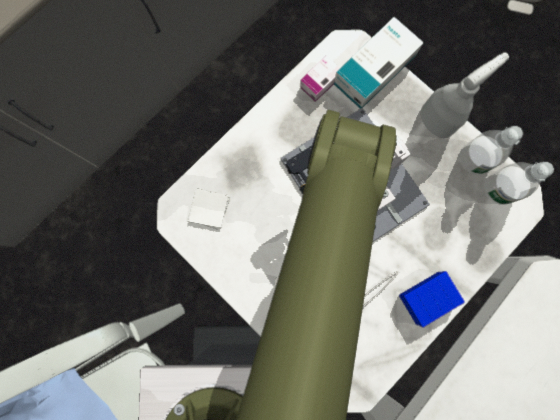

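Emit:
move_arm(deltas="0 0 0 0.3 0.3 0 -0.9;0 0 0 0.9 0.9 0 -0.9;0 0 0 1.5 1.6 0 -0.9;0 0 0 2.1 2.2 0 -0.9;0 0 0 2.7 2.85 0 -0.9;0 0 0 3.3 3.5 0 -0.9;0 0 0 3.8 4.0 0 -0.9;0 0 0 4.2 4.4 0 -0.9;0 0 0 4.4 4.63 0 -0.9;0 0 0 4.4 4.63 0 -0.9;0 0 0 4.4 4.63 0 -0.9;0 0 0 4.4 4.63 0 -0.9")

```text
time_s: 4.95
position: [0.5286, -0.1898, 0.0816]
tcp_rot: [-1.532, -2.743, -0.002]
ft_force: [0.6, 1.4, -1.0]
opening: 0.0213
```

Emit:
move_arm(deltas="0 0 0 0 0 0 -0.9;0 0 0 0 0 0 -0.9;0 0 0 0 0 0 -0.9;0 0 0 0 0 0 -0.9;0 0 0 0 0 0 -0.9;0 0 0 0 0 0 -0.9;0 0 0 0 0 0 -0.9;0 0 0 0 0 0 -0.9;0 0 0 0 0 0 -0.9;0 0 0 0 0 0 -0.9")

```text
time_s: 5.95
position: [0.5285, -0.1904, 0.0816]
tcp_rot: [1.532, 2.743, 0.0]
ft_force: [-0.2, 1.6, -0.3]
opening: 0.0211
```

Run:
```python
from h import *
s=arm.sense(); print(s["time_s"],s["position"],s["ft_force"],s["opening"])
for n in("top","scene"):
    c=eyes.capture(n); np.savez(f"pics/{n}3.npz",**c)
    a=c["color"][95:270,265:440] if n=="top" else c["color"][130:255,215:365]
    cv2.imwrite(f"pics/{n}3.png",cv2.resize(a,None,fx=3.4 if n=="top" else 4.5,fy=3.4 if n=="top" else 4.5,interpolation=cv2.INTER_CUBIC))
    print(n,"head",blob(c,(.558,-.322),.03,.127,.137))
```

```text
5.95 [ 0.52848917 -0.19044263  0.08159997] [-0.17131168  1.58445774 -0.29289249] 0.02112144274992438
top head (245, array([ 0.5582, -0.3232,  0.1314]), array([ 0.5592, -0.3239,  0.0179]))
scene head 0
```

View pics/scene3.png

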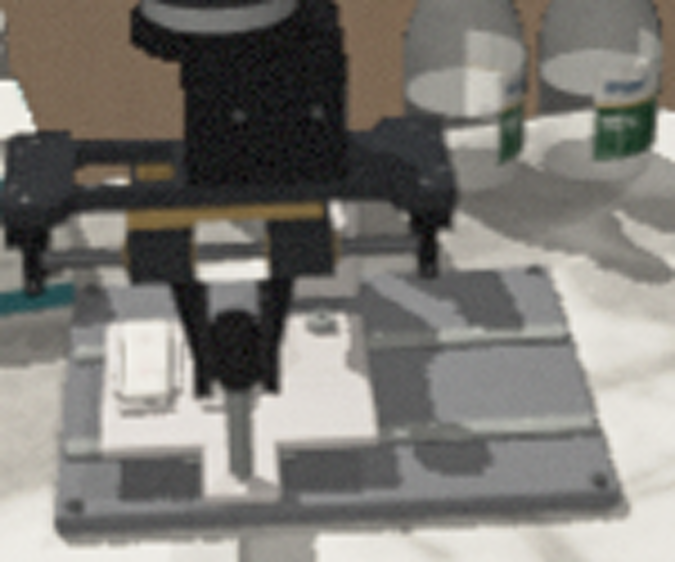

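View pics/top3.png

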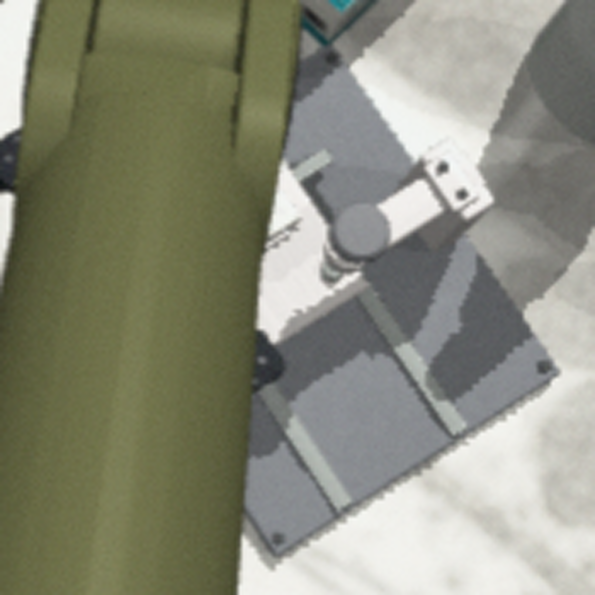

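Run:
```python
from h import *
c=dict(np.load("pics/scene3.npz")); c0=dict(np.load("pics/scene0.npz"))
for p in [(322,321),(322,325)]:
    print(cast(c,(215+(p[0]+.5)/4.5-.5,130+(p[1]+.5)/4.5-.5),.039))
print(blob(c,(.557,-.323),.012,.036,.045))
# head top in scene: gray-based crop
for n,cc,o in(("h",c0,(270,155,30,30)),("b",c,(270,190,35,25))):
    x,y,w,h=o; cv2.imwrite(f"pics/z_{n}.png",cv2.resize(cc["color"][y:y+h,x:x+w],None,fx=16,fy=16,interpolation=cv2.INTER_NEAREST))
```

```text
[ 0.55724795 -0.32393307  0.039     ]
[ 0.55530033 -0.32030872  0.039     ]
(23, array([ 0.5565, -0.3232,  0.0394]), array([ 0.5565, -0.3236,  0.008 ]))
```

View pics/z_h.png

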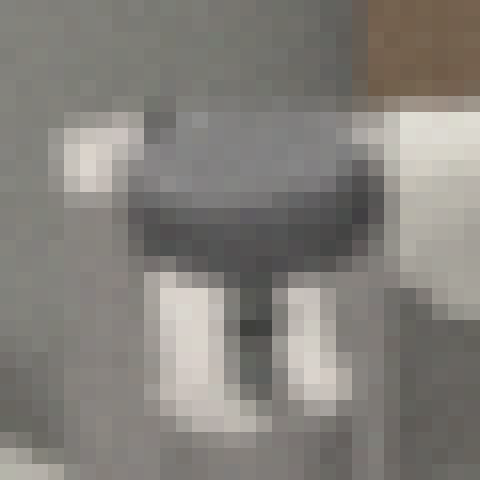

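View pics/z_b.png

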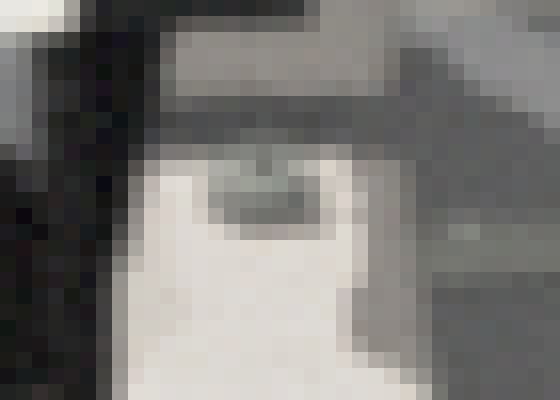

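Scene view: the button (pixel ~286,201) casts to (0.5565, -0.3236); the head axis in the same camera is (0.5566, -0.324), so it sits under the pin, and it has stood for over 1 s. On to the well.

Emit:
move_arm(deltas="0 0 0 -0.3 -0.3 0 -0.9;0 0 0 -1 -0.9 0 -0.9;0 0 0 -1.8 -1.6 0 -0.9;0 0 0 -2.6 -2.4 0 -0.9;0 0 0 -3.4 -3.1 0 -0.9;0 0 0 -4.2 -3.8 0 -0.9;0 0 0 -5 -4.5 0 -0.9;0 0 0 -5.7 -5.2 0 -0.9;0 0 0 -6.3 -5.7 0 -0.9;0 0 0 -6.65 -6.05 0 -0.9;0 0 0 -6.78 -6.16 0 -0.9;0 0 0 -6.78 -6.16 0 -0.9")

```text
time_s: 7.25
position: [0.4602, -0.2527, 0.0816]
tcp_rot: [-1.532, -2.742, 0.002]
ft_force: [-2.1, 0.3, 0.3]
opening: 0.0214
```

Emit:
move_arm(deltas="0 0 0 0 0 0 -0.9;0 0 0 0 0 0 -0.9;0 0 0 0 0 0 -0.9;0 0 0 0 0 0 -0.9;0 0 0 0 0 0 -0.9;0 0 0 0 0 0 -0.9;0 0 0 0 0 0 -0.9")

```text
time_s: 7.95
position: [0.4607, -0.2523, 0.0816]
tcp_rot: [1.532, 2.742, -0.0]
ft_force: [-0.7, -0.7, -1.4]
opening: 0.0213
```

Run:
```python
from h import *
s=arm.sense(); print(s["time_s"],s["position"],s["ft_force"],s["opening"])
for n in("top","scene"):
    c=eyes.capture(n); np.savez(f"pics/{n}4.npz",**c)
    a=c["color"][95:270,265:440] if n=="top" else c["color"][130:255,215:365]
    cv2.imwrite(f"pics/{n}4.png",cv2.resize(a,None,fx=3.4 if n=="top" else 4.5,fy=3.4 if n=="top" else 4.5,interpolation=cv2.INTER_CUBIC))
```

```text
7.95 [ 0.4607017  -0.25226482  0.08155643] [-0.74138155 -0.74138455 -1.38764423] 0.021292125342669083
```

View pics/scene4.png

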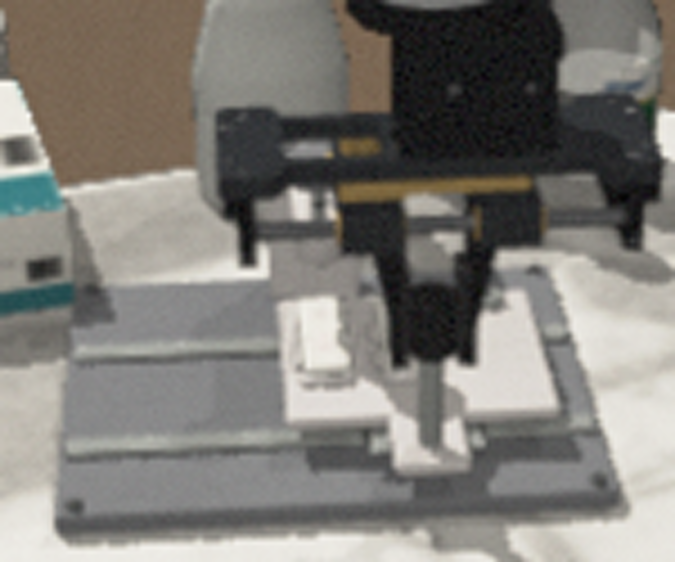

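Emit:
move_arm(deltas="0 0 0 0 0 0 -0.4;0 0 0 0 0 0 -0.2;0 0 0 0 0 0 0.2;0 0 0 0 0 0 0.6;0 0 0 0 0 0 0.6;0 0 0 0 0 0 0.6;0 0 0 0 0 2 0.6;0 0 0 0 0 5 0.6;0 0 0 0 0 9 0.6;0 0 0 0 0 13 0.6;0 0 0 0 0 17 0.6;0 0 0 0 0 17 0.6")

```text
time_s: 9.25
position: [0.4637, -0.2533, 0.2578]
tcp_rot: [1.527, 2.733, -0.001]
ft_force: [0.6, 0.6, 0.2]
opening: 0.0696
```

Emit:
move_arm(deltas="0 0 0 -4 4 0 -0.5;0 0 0 -8 8 0 -1;0 0 0 -8 11 0 -1;0 0 0 -8 14 0 -1;0 0 0 -8 17 0 -1;0 0 0 -8 20 0 -1;0 0 0 -8 20 0 -1;0 0 0 -8 20 0 -1;0 0 0 -8 20 0 -1;0 0 0 -8 20 0 -1")

```text
time_s: 10.25
position: [0.3805, -0.0532, 0.2513]
tcp_rot: [-1.535, -2.74, -0.0]
ft_force: [0.5, 0.1, -0.3]
opening: 0.002
```

Run:
```python
from h import *
s=arm.sense(); print(s["time_s"],s["position"],s["ft_force"],s["opening"])
for n in("top","scene"):
    c=eyes.capture(n); np.savez(f"pics/{n}5.npz",**c)
    a=c["color"][95:270,265:440] if n=="top" else c["color"][130:255,215:365]
    cv2.imwrite(f"pics/{n}5.png",cv2.resize(a,None,fx=3.4 if n=="top" else 4.5,fy=3.4 if n=="top" else 4.5,interpolation=cv2.INTER_CUBIC))
    print(n,"head",blob(c,(.558,-.322),.03,.127,.14)); print("knob",blob(c,(.4607,-.2523),.02,.111,.122))
    print("button",blob(c,(.489,-.386),.012,.036,.045))
```

```text
10.25 [ 0.38049319 -0.05319614  0.25128599] [ 0.54684716  0.12634715 -0.28553074] 0.002036223899421743
top head (241, array([ 0.5583, -0.3232,  0.1316]), array([ 0.5588, -0.3242,  0.0179]))
knob (94, array([ 0.4611, -0.2511,  0.1157]), array([ 0.4614, -0.2514,  0.0107]))
button (43, array([ 0.4911, -0.3852,  0.039 ]), array([ 0.4898, -0.3854,  0.0095]))
scene head (113, array([ 0.5546, -0.3204,  0.1319]), array([ 0.556, -0.324,  0.018]))
knob (64, array([ 0.4579, -0.2494,  0.1153]), array([ 0.4596, -0.2503,  0.0115]))
button (24, array([ 0.4894, -0.3857,  0.0387]), array([ 0.4892, -0.3875,  0.0089]))
```

View pics/scene5.png

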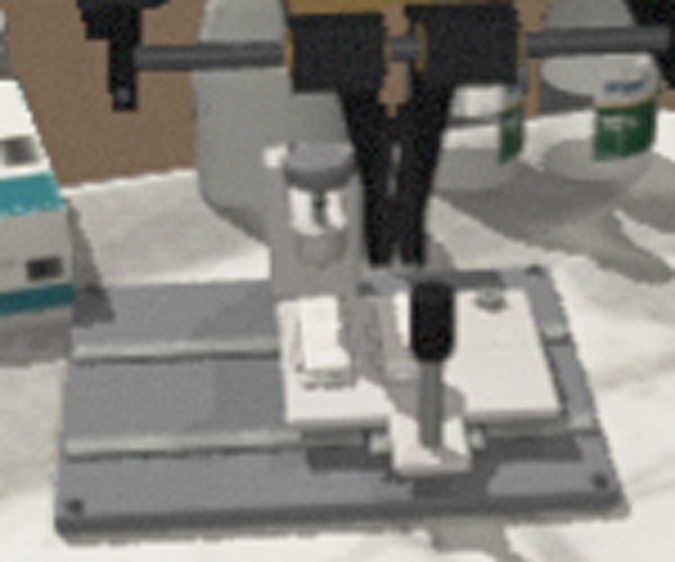

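View pics/top5.png

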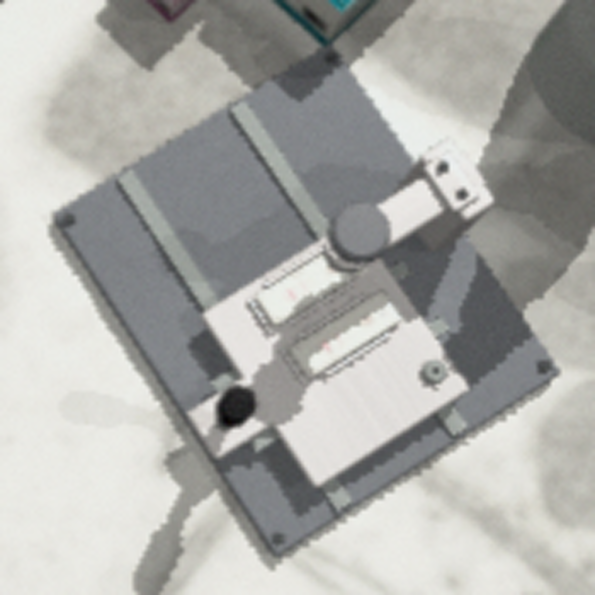

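Well check: pin − knob in stage axes is (112.6, 45.2) mm in the top view and (113.4, 43.8) mm in the scene view, against (113, 45), so the well is under the pin within ~1 mm. Now to above the head with the fingers shut.

Emit:
move_arm(deltas="0 0 0 2.5 -4 0 -1;0 0 0 5 -8 0 -1;0 0 0 7.5 -12 0 -1;0 0 0 10 -16 0 -1;0 0 0 12.5 -20 0 -1;0 0 0 15.5 -24 0 -1;0 0 0 17.7 -27.15 0 -1;0 0 0 17.7 -27.15 0 -1;0 0 0 17.7 -27.15 -4 -1;0 0 0 17.7 -27.15 -8 -1;0 0 0 17.7 -27.15 -10.2 -1;0 0 0 17.7 -27.15 -10.2 -1")

```text
time_s: 11.55
position: [0.5545, -0.3225, 0.1452]
tcp_rot: [-1.529, -2.735, -0.001]
ft_force: [-0.4, 0.2, -0.1]
opening: 0.0003
```

Emit:
move_arm(deltas="0 0 0 0 0 0 -1;0 0 0 0 0 0 -1;0 0 0 0 0 0 -1;0 0 0 0 0 0 -1")

```text
time_s: 11.95
position: [0.5584, -0.3239, 0.1511]
tcp_rot: [1.531, 2.74, -0.0]
ft_force: [-0.1, 0.1, 0.3]
opening: 0.0008
```

Run:
```python
from h import *
s=arm.sense(); print(s["time_s"],s["position"],s["ft_force"],s["opening"])
c=eyes.capture("scene"); a=c["color"][100:225,215:365]
cv2.imwrite("pics/s6.png",cv2.resize(a,None,fx=4.5,fy=4.5,interpolation=cv2.INTER_CUBIC))
```

```text
11.95 [ 0.55836169 -0.32389198  0.15113995] [-0.14512861  0.1048206   0.30565432] 0.0008198810041906495
```

View pics/s6.png

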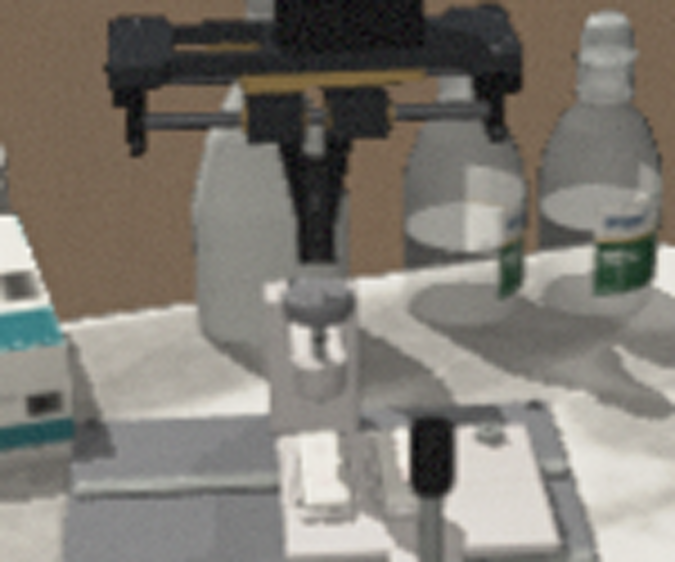

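Fingers (tip ~ pixel 285,157) are centred over the head (286,167). Pressing slowly, first just past contact.

Emit:
move_arm(deltas="0 0 0 0 0 -0.3 -1;0 0 0 0 0 -0.6 -1;0 0 0 0 0 -0.9 -1;0 0 0 0 0 -1.2 -1;0 0 0 0 0 -1.5 -1;0 0 0 0 0 -1.7 -1;0 0 0 0 0 -1.9 -1;0 0 0 0 0 -2.1 -1;0 0 0 0 0 -2.3 -1;0 0 0 0 0 -2.3 -1;0 0 0 0 0 -2.3 -1;0 0 0 0 0 -2.3 -1")

```text
time_s: 13.2
position: [0.5576, -0.3235, 0.127]
tcp_rot: [-1.532, -2.743, 0.0]
ft_force: [-2.7, 1.2, 5.3]
opening: 0.0003
```

Emit:
move_arm(deltas="0 0 0 0 0 -0.1 -1;0 0 0 0 0 -0.2 -1;0 0 0 0 0 -0.3 -1;0 0 0 0 0 -0.4 -1;0 0 0 0 0 -0.5 -1;0 0 0 0 0 -0.6 -1;0 0 0 0 0 -0.7 -1;0 0 0 0 0 -0.7 -1;0 0 0 0 0 -0.7 -1;0 0 0 0 0 -0.7 -1")

```text
time_s: 14.2
position: [0.5576, -0.3235, 0.1205]
tcp_rot: [1.532, 2.743, -0.0]
ft_force: [-3.9, 2.5, 7.4]
opening: 0.0005
```

Run:
```python
from h import *
s=arm.sense(); print(s["time_s"],s["position"],s["ft_force"],s["opening"])
for n in("top","scene"):
    c=eyes.capture(n); np.savez(f"pics/{n}7.npz",**c)
    print(n,"knob",blob(c,(.4607,-.2523),.02,.111,.122)); print("button",blob(c,(.489,-.386),.012,.036,.045))
    print("vial",blob(c,(.33,-.142),.03,.06,.08))
    print("head",blob(c,(.558,-.322),.025,.110,.125))
a=c["color"][140:220,240:340]
cv2.imwrite("pics/s7.png",cv2.resize(a,None,fx=7,fy=7,interpolation=cv2.INTER_CUBIC))
print(arm.sense()["ft_force"],arm.sense()["position"])
```

```text
14.2 [ 0.55758375 -0.32348985  0.12053281] [-3.87444599  2.47882569  7.39329989] 0.0004898367123649948
top knob (94, array([ 0.4612, -0.2511,  0.1153]), array([ 0.4616, -0.2515,  0.0108]))
button 0
vial (104, array([ 0.3293, -0.1418,  0.0713]), array([ 0.3294, -0.1412,  0.0116]))
head (16, array([ 0.5564, -0.3083,  0.1155]), array([ 0.5553, -0.3105,  0.011 ]))
scene knob (66, array([ 0.458 , -0.2492,  0.1152]), array([ 0.4585, -0.2508,  0.0108]))
button (24, array([ 0.4891, -0.3841,  0.0394]), array([ 0.4905, -0.3846,  0.0092]))
vial (146, array([ 0.3278, -0.1377,  0.0696]), array([ 0.3295, -0.1402,  0.0124]))
head (115, array([ 0.5526, -0.3155,  0.1177]), array([ 0.5562, -0.3226,  0.0183]))
[-4.15315275  1.57359723  7.8028333 ] [ 0.55759503 -0.32351297  0.12057035]
```

View pics/s7.png

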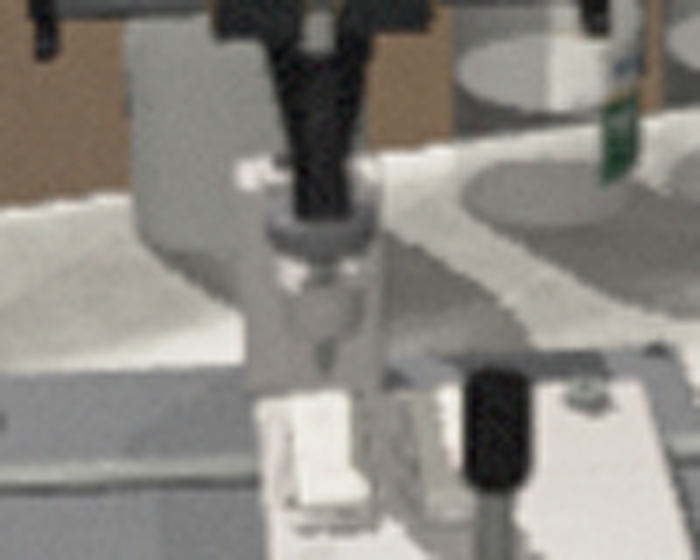

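The picture shows the fingers on the head (crop ~320,215), with the pin partly down. The tip stands over the far end of the left cassette and the knob is free. TCP height puts the travel at about 11.5 mm, and the 7.5–7.8 N fits the spring. Handing in.

```bash
python3 -c "
from cell import arm
print(arm.finish_job())"
```

```text
the job is handed in; nothing more can be done
None
```

The stage is zeroed and the job is handed in, with the shut fingers still holding the mushroom head about halfway down; no verdict came back.

- **Reference button:** I slid the carrier by its knob until the button was under the pin and held it there for over 1 s. Button and head axis agreed to about 1 mm in the scene camera. The arm hid the button from the top camera, so it could not confirm this.
- **Well:** I slid the carrier on, paused 0.7 s and let go. The pin measured (112.6, 45.2) mm from the knob in the top view and (113.4, 43.8) mm in the scene view, against the required (113, 45). That puts the well within about 1.5 mm of the pin.
- **Press:** The TCP ended at z = 0.1205, which is about 11.5 mm of travel. The measured upward force was 7.4–7.8 N, close to the expected 8 N. There was also an unexplained sideways reading of about 4 N. I worked the travel out from the TCP height and did not check it against the dark ring.
- **Last look:** The knob and vial had not moved by more than about 2 mm. I did not re-measure the gauze, but the arm never went near it.

The two cameras differ by about 2–3 mm in absolute position, so I compared points within one view. The clock read 14.2 s when I handed in.

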